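Lock the condiment carousel with its pin

ROBOT

A 7-joint arm with a two-finger parallel gripper is mounted at the origin on a cart in front of the work surface, level with it; the furniture and walls round the work are solid. World frame = base frame: x ahead of the robot, y to its left, z up, the work surface at z = 0. Lengths are in m, angles in rad, forces in N, time in s.
With the tool pointing down it reaches from about 0.4 to 0.85 m from the base axis. Payload 4.5 kg.
Tool frame: the origin (TCP) lies midway between the tips of the shut fingers; the grasp point (between the pads) lies 19 mm behind it; z points along the fingers, y is the line along which they close (so a half turn about z gives the same grasp; the last joint's range is limited). The gripper opens to 88 mm and grips with 3 to 60 N. Pads are 18 mm wide; open, the fingers measure 123 mm over their backs; the gripper's body (75 mm by 187 mm) begins 45 mm behind the grasp point.
Start: joints at [1.379, 0.689, -0.195, 1.565, 0.157, 0.902, -0.215], TCP at [0.14, -0.609, 0.239] pointing down, gripper open.
Joint ranges: [-3.01, 3.01], [-0.46, 2.08], [-1.47, 1.51], [0.13, 2.56], [-1, 4.14], [0.04, 2.09], [-2.66, 2.66]. Speed limits (rad/s): [2.57, 2.57, 3.14, 3.14, 3.14, 3.14, 3.14].

INTERFACE

Orientations are given as a unit quaternion [x, y, z, w].
In Python, from plant import r gives the robot as it stands.
- The arm moves only by the tool carry_out, never from a script. Its argument "plan" is a list of rows, each an object with "rot": the turn, a rotation vector about the tool's x, y, z in rad, a list of three; "xyz": the shift along the tool's x, y, z in m, a list of three; "grip": the closure in counts, from 0 (fully open) to 255 (shut). In form: [{"rot": [wx, wy, wz], "xyz": [dx, dy, dz], "grip": grip}, ...]. A call has 1 to 8 rows; each row is the pose to reach, as a shift and turn from the pose commanded when the call began, along the tool's axes at that moment; what a row does not reach only later rows make up. A row lasts 1/12 s, in which the tool goes at most 41.7 mm and 7.16 degrees, less where a joint would pass 70% of its speed; a pose out of reach is approached as far as the arm can. A call with a gripper value outside its range is refused whole. The fingers move at their own pace and stop on an object; "squeeze" is the grip in N (left out, the last holds). Time passes only in rows, so rows that repeat a pose let the fingers close. It gives the time, the measured TCP pose, the force, the opening and the grip force at its end, in the units of the state.
- r.get_state(): the state, without advancing time (a new reading comes with each control period).
- r.snapshot(name): name is "scene" or "top"; returns the picture (420x560x3 uint8, red, green, blue); there is no depth.
- r.camera_params(name): a dict with "fx", "fy", "cx", "cy" (pixels), "position" and "attitude" of the camera in the world. Camera axes: x right, y down, z forward; pixel columns grow to the right and rows downward; lengths in m; the calibration is good to about 2 mm. A picture is of the moment at which its call begins. camera_params takes no time and is no camera call.
- r.finish_job(): hands the job in; it is judged then, once.
The state is a dict: "clock": time; "q": joint angles; "qd": joint speeds; "joint_torque": joint torques, N m; "tool_pos": TCP position; "eef_rot": TCP orientation; "contact_force": force on the tool from outside, world axes, zero at the start; "moment": the same for the moment, N m; "opening": opening from 0.0 (shut) to 1.0 (fully open); "finger_force": force on a finger pad.
Only numpy, scipy, OpenCV 4.12 (cv2) and the standard library are available. Lean on these libraries where they do the work, as an engineer would, in place of code of your own. Each camera call takes 0.05 s, during which the arm holds its last target. There are 200 camera calls.

TASK

Lock the condiment carousel on the kitchen table: take the lock pin out of its wooden rest, stand it in the hole in the platter, then turn the platter counterclockwise with the pin, pressing lightly, until the pin drops into the hidden hole in the base. Push the pin fully home so that its shoulder sits on the platter, let go and move clear. Work gently, without forcing the pin, and leave the things standing round it where they are.

Things in the scene. Friction and masses are not known exactly. Their poses are not given: they have to be found in the camera images.
- carousel: Low round turntable for condiments, fixed to the table; origin at table height on its vertical turning axis, z up. A dark steel base 176 mm across carries a wooden platter 190 mm across and 14 mm thick with a rim lip 3.5 mm high and a flat steel cap, 32 mm across and 7 mm high, in the middle
- base_top (a point): point on the turning axis level with the base's flat top face, 26 mm above the table. The base's one hole (16 mm wide, 1.5 mm chamfer, 16 mm deep) is hidden under the platter, 70 mm from the axis. At the start it lies 20 to 75 degrees counterclockwise (seen from above) of the platter's hole; exactly where must be felt. The base does not turn
- platter_axis (a point): point on the turning axis level with the platter's flat top, 41 mm above the table. The platter turns stiffly and stays where left: about 2 N sideways at its hole turns it, more while the pin rubs on the base. It turns counterclockwise (seen from above) at least 77 degrees from its start; a stop lies 0 to 15 degrees clockwise of the start
- platter_hole (a point): centre of the mouth of the platter's only hole, at the platter's top, 70 mm from the axis; turns with the platter. Through-hole 15 mm wide, 2 mm chamfer. A pin stood in it rides on the base with its shoulder 15 mm above the platter and can fall those 15 mm once the hole below lines up
- lock_pin: Lock pin, about 80 g, upright in its rest at the start; origin at the centre of its tip, z up the pin. Steel shank 12 mm across, 30 mm long with a 3 mm tapered tip; steel shoulder disc 28 mm across from 30 to 34 mm above the tip; round black grip 22 mm across from 34 to 84 mm above the tip. Fully home its tip is 11 mm above the table
- pin_grip (a point): point on the pin's axis 62 mm above its tip, a good height to hold the grip
- pin_rest: Round wooden rest fixed to the table, 60 mm across and 40 mm high, with a hole 14.4 mm wide and 34 mm deep in which the pin stands, its shoulder on the rest's top; origin at the table, under the hole
- balm_pot: bystander: small round white pot with a red lid, 58 mm across, 50 mm high, beside the carousel; origin under its centre
- salt_shaker: bystander: glass salt shaker with grey top, 44 mm across, 90 mm high, origin under its centre
- spice_jar: bystander: spice jar with yellow lid, 45 mm across, 100 mm high, origin under its centre
Not all that is in view belongs to the job. What is meant by the lock_pin is not blue or red, and is the larger of those in its own colour.

How it is judged:
On the way, in this order (a step that is already met when the one before it is completed fails the run):
1. the pin stands in the platter's hole, riding on the base (z of lock_pin in the frame of carousel between 0.02 and 0.031 m and horizontal distance between lock_pin and platter_hole below 0.004 m), for 0.1 s.
2. the platter has been turned with the pin standing in it (distance of platter_hole from where it was at the start of the episode above 0.01 m and z of lock_pin in the frame of carousel between 0.018 and 0.036 m and horizontal distance between lock_pin and platter_hole below 0.005 m), for 0.1 s.
3. the pin has dropped through into the base and is fully home (z of lock_pin in the frame of carousel below 0.0135 m and horizontal distance between lock_pin and platter_hole below 0.004 m), for 0.2 s.
At the end, for the whole second after the job is handed in: The pin is fully home through platter and base: its shoulder within 2.5 mm of the platter's top, its tip within 4 mm of the hole's centre, upright within 0.08 rad, at rest and released (all of step 3 and angle between lock_pin's own z axis and vertical below 0.08 rad and linear speed of lock_pin below 0.01 m/s); the robot touches nothing.
It fails at once if the pin is forced: more than 25 N between the pin and the carousel (contact force between lock_pin and carousel above 25 N).
It fails at once if the robot itself presses on the carousel with more than 25 N (contact force between any of the arm, the fingers and carousel above 25 N).
It fails at once if the small pot is moved by more than 20 mm (distance of balm_pot from where it was at the start of the episode above 0.02 m).
It fails at once if the salt shaker is moved by more than 20 mm (distance of salt_shaker from where it was at the start of the episode above 0.02 m).
It fails at once if the spice jar is moved by more than 20 mm (distance of spice_jar from where it was at the start of the episode above 0.02 m).
It also fails if it takes over 64 s, if anything falls off the work surface, if the arm or the gripper's body presses on something with over 40 N, if the wrist force passes 120 N, or if a joint passes its speed limit or range.

## Working session

There is one attempt and no reset: what is moved stays moved. The work goes in short steps, Python scripts to look and compute and a tool call to move; the robot and the scene stay as the last step left them, time stands still between calls to the robot, and variables do not carry over. Pictures are saved under pics/ and viewed, at most 10 in all, crops included, and the job is handed in when it is done.

Besides the shell and the picture viewer there is one more tool, called after "Emit:" in YAML: its name, and indented under it one key for each argument. carry_out: Moves the arm, as the interface text tells. Its arguments: {"type":"object","properties":{"plan":{"type":"array"},"squeeze":{"type":"number"}},"required":["plan"]}

```bash
mkdir -p pics
python3 - <<'E'
from plant import r
import cv2
for n in("scene","top"):
    cv2.imwrite(f"pics/{n}0.png",r.snapshot(n)[:,:,::-1]); print(n,r.camera_params(n))
s=r.get_state();print(s)
E
```

```text
scene {'fx': 512.7831809595658, 'fy': 512.7831809595658, 'cx': 289.5641847938449, 'cy': 211.4906953772855, 'position': array([ 0.22579582, -0.82257816,  0.84703004]), 'attitude': array([ 0.89393598, -0.20364637,  0.09799893, -0.3870437 ])}
top {'fx': 396.6087730189418, 'fy': 396.6087730189418, 'cx': 274.64069761530834, 'cy': 211.38997104386414, 'position': array([ 0.4336064 , -0.06452464,  1.02493787]), 'attitude': array([-0.69628411,  0.71194234, -0.06723407,  0.06169382])}
{'clock': 0.1, 'q': array([ 1.37878142,  0.68991421, -0.19455289,  1.56621737,  0.15729055,
        0.90250489, -0.21508548]), 'qd': array([-0.00093812, -0.00045072, -0.00130663, -0.00198942, -0.0016063 ,
       -0.00057491,  0.0007672 ]), 'joint_torque': array([-1.85681900e-03, -5.28503358e+01, -1.27080739e+00, -1.53837758e+01,
       -5.25011017e-02,  2.05159413e-03,  3.35426773e-05]), 'tool_pos': array([ 0.13978967, -0.60859021,  0.23798831]), 'eef_rot': array([ 9.93626325e-01,  1.12721085e-01, -1.38125750e-04, -8.14445321e-04]), 'contact_force': array([-0.17482692, -0.30953234, -0.70436228]), 'moment': array([0.0228215 , 0.06050309, 0.02998478]), 'finger_force': 0.0, 'opening': 0.9997937992901555}
```

View pics/scene0.png

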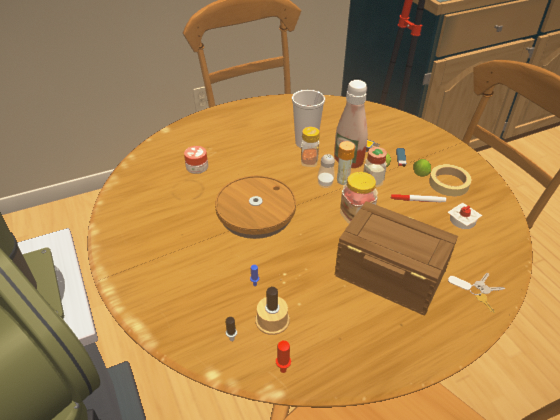

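View pics/top0.png

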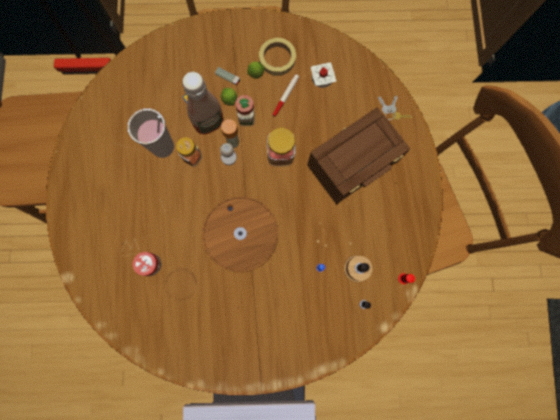

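Scene view, candidates for the pin: large black pin in the wooden rest (272,300), small black pin (231,327), blue pin (254,274) and red pin (284,353). I choose the large black one in the rest. The platter is at about (256,203) and its hole at (277,188). In the top view the hole is at (229,208) and the cap at (240,234).

```bash
cat > h.py <<'E'
import numpy as np,cv2
from scipy.spatial.transform import Rotation as R
from plant import r
def ray(n,u,v):
    c=r.camera_params(n);d=R.from_quat(c["attitude"]).apply([(u-c["cx"])/c["fx"],(v-c["cy"])/c["fy"],1.]);return c["position"],d
def onz(n,u,v,z):
    p,d=ray(n,u,v);return (p+d*(z-p[2])/d[2]).round(4)
def proj(n,P):
    c=r.camera_params(n);q=R.from_quat(c["attitude"]).inv().apply(np.array(P)-c["position"]);return (q[:2]/q[2]*c["fx"]+[c["cx"],c["cy"]]).round(1)
def tri(a,b):
    (p,d),(q,e)=ray(*a),ray(*b);A=np.stack([d,-e],1);t=np.linalg.lstsq(A,q-p,rcond=None)[0]
    x,y=p+d*t[0],q+e*t[1];return ((x+y)/2).round(4),np.linalg.norm(x-y).round(4)
E
python3 - <<'E'
from h import *
s=cv2.imread("pics/scene0.png");t=cv2.imread("pics/top0.png")
def blobs(im,m,x0,y0,x1,y1,k):
    w=np.zeros(m.shape,np.uint8);w[y0:y1,x0:x1]=m[y0:y1,x0:x1]
    n,_,st,ce=cv2.connectedComponentsWithStats(w)
    print(k,[(st[i].tolist(),ce[i].round(1).tolist()) for i in range(1,n) if st[i,4]>5])
ds=(s.max(2)<60).astype(np.uint8);dt=(t.max(2)<60).astype(np.uint8)
blobs(s,ds,255,280,290,320,"pin s");blobs(t,dt,345,255,375,282,"pin t")
blobs(s,(s.max(2)<90).astype(np.uint8),265,180,290,196,"hole s");blobs(t,(t.max(2)<75).astype(np.uint8),220,200,238,216,"hole t")
g=lambda im:((im.max(2).astype(int)-im.min(2)<50)&(im.max(2)>110)).astype(np.uint8)
blobs(s,g(s),240,190,270,215,"cap s");blobs(t,g(t),228,222,252,246,"cap t")
a=cv2.resize(s[170:345,215:315],None,fx=4,fy=3.4,interpolation=2);a=cv2.resize(s[170:345,200:310],(375,597))
b=cv2.resize(t[195:300,200:270],(400,600));cv2.imwrite("pics/c1.png",np.hstack([a,b[:597]]))
for n,uv in(("top",(240,234)),):print(onz(n,*uv,.048))
print(onz("top",229.5,208,.041),onz("scene",277,188,.041),onz("top",360,268,.04),onz("scene",272,315,.04))
print("salt",onz("top",228,147,.09),onz("scene",327,160,.09),"pot",onz("top",145,263,.05))
E
```

```text
pin s []
pin t [([358, 264, 11, 8, 67], [362.7, 267.3])]
hole s []
hole t [([229, 207, 3, 3, 8], [229.9, 207.9])]
cap s [([249, 196, 13, 10, 95], [255.2, 200.6])]
cap t [([234, 227, 13, 13, 132], [239.9, 233.0])]
[0.5588 0.0128 0.048 ]
[0.6264 0.0394 0.041 ] [0.6288 0.037  0.041 ] [ 0.469  -0.2814  0.04  ] [ 0.4631 -0.2948  0.04  ]
salt [0.7703 0.0376 0.09  ] [0.7593 0.0288 0.09  ] pot [0.4925 0.2445 0.05  ]
```

View pics/c1.png

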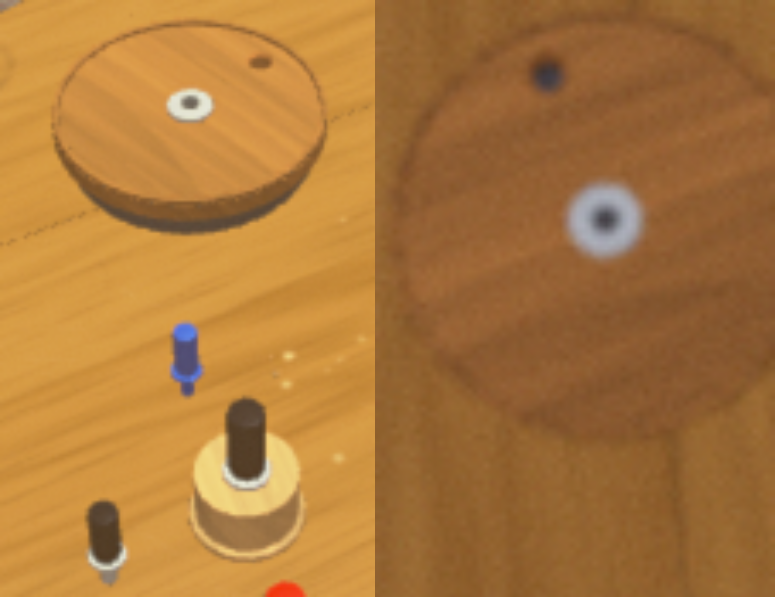

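Run:
```python
from h import *
print("axis",onz("top",240.1,233.2,.048),onz("scene",255.5,200.6,.048))
print("hole",onz("top",230,208,.040),onz("scene",276.5,188.2,.040))
print("pin top",onz("top",363.5,267.5,.094),onz("scene",271.9,289.8,.094),tri(("top",363.5,267.5),("scene",271.9,289.8)))
print("shoulder",onz("scene",272.2,308.5,.044))
print("blue",onz("top",321,267,.05),"smallblk",onz("top",366,305,.05),"red",onz("top",408,278,.06))
for P in([.46,-.285,.094],[.46,-.285,.04],[.46,-.285,.0]):print(proj("scene",P),proj("top",P))
s=r.get_state();print(R.from_quat(s["eef_rot"]).as_matrix().round(4),s["tool_pos"])
```

```text
axis [0.5608 0.0126 0.048 ] [0.5605 0.0095 0.048 ]
hole [0.6265 0.0383 0.04  ] [0.6279 0.0379 0.04  ]
pin top [ 0.468  -0.2777  0.094 ] [ 0.4705 -0.2789  0.094 ] (array([ 0.4694, -0.2783,  0.0935]), np.float64(0.0027))
shoulder [ 0.4685 -0.284   0.044 ]
blue [ 0.4732 -0.1841  0.05  ] smallblk [ 0.3805 -0.2881  0.05  ] red [ 0.4419 -0.391   0.06  ]
[268.1 294.1] [366.8 270.9]
[268.4 311.7] [361.7 271.7]
[268.6 323.9] [358.2 272.2]
[[ 9.746e-01  2.240e-01 -5.000e-04]
 [ 2.240e-01 -9.746e-01  1.600e-03]
 [-1.000e-04 -1.600e-03 -1.000e+00]] [ 0.13978967 -0.60859021  0.23798831]
```

Emit:
carry_out:
  plan:
    - {"rot":[0,0,0],"xyz":[0.394,-0.247,0],"grip":60}
    - {"rot":[0,0,0],"xyz":[0.394,-0.247,0],"grip":60}
    - {"rot":[0,0,0],"xyz":[0.394,-0.247,0],"grip":60}
    - {"rot":[0,0,0],"xyz":[0.394,-0.247,0],"grip":60}
    - {"rot":[0,0,0],"xyz":[0.394,-0.247,0],"grip":60}
    - {"rot":[0,0,0],"xyz":[0.394,-0.247,0],"grip":60}
    - {"rot":[0,0,0],"xyz":[0.394,-0.247,0],"grip":60}
    - {"rot":[0,0,0],"xyz":[0.394,-0.247,0],"grip":60}

```text
clock: 0.77
tool_pos: [0.3764, -0.3716, 0.2385]
eef_rot: [0.994, 0.113, -0.0, -0.0]
contact_force: [0.8, -0.9, -0.8]
opening: 0.76
finger_force: 0.0
```

Emit:
carry_out:
  plan:
    - {"rot":[0,0,0],"xyz":[0.111,-0.0685,0.04],"grip":60}
    - {"rot":[0,0,0],"xyz":[0.111,-0.0685,0.08],"grip":60}
    - {"rot":[0,0,0],"xyz":[0.111,-0.0685,0.1],"grip":60}
    - {"rot":[0,0,0],"xyz":[0.111,-0.0685,0.11],"grip":60}
    - {"rot":[0,0,0],"xyz":[0.111,-0.0685,0.11],"grip":60}
    - {"rot":[0,0,0],"xyz":[0.111,-0.0685,0.11],"grip":60}

```text
clock: 1.27
tool_pos: [0.4682, -0.2789, 0.1263]
eef_rot: [0.993, 0.115, -0.002, -0.002]
contact_force: [-0.5, -0.4, -0.4]
opening: 0.763
finger_force: 0.0
```

Run:
```python
from h import *
a=r.snapshot("scene")[:,:,::-1];t=r.snapshot("top")[:,:,::-1]
print(r.get_state()["tool_pos"])
cv2.imwrite("pics/p2.png",np.hstack([cv2.resize(a[230:340,220:330],(400,400),interpolation=2),cv2.resize(t[230:300,330:400],(400,400),interpolation=2)]))
```

```text
[ 0.4674954  -0.28319435  0.12922401]
```

View pics/p2.png

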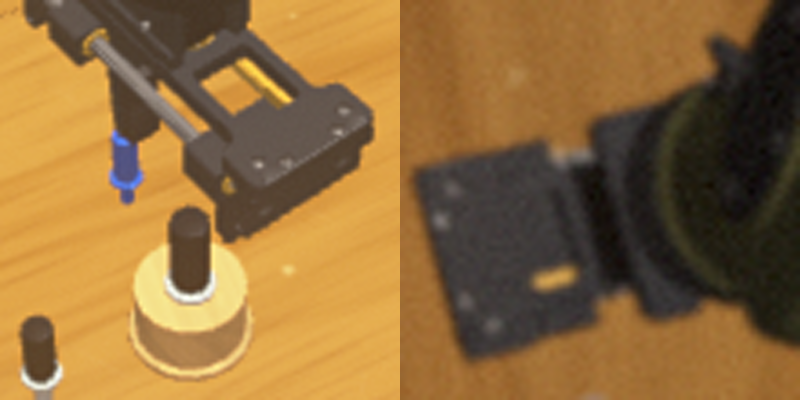

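The left half shows the pin's grip top at about (190,213) in the crop and upright in the rest. The fingers are above and behind it, and nothing is in the way. I'll go down.

Emit:
carry_out:
  plan:
    - {"rot":[0,0,0],"xyz":[0,0,0.03],"grip":60}
    - {"rot":[0,0,0],"xyz":[0,0,0.055],"grip":60}
    - {"rot":[0,0,0],"xyz":[0,0,0.075],"grip":60}
    - {"rot":[0,0,0],"xyz":[0,0,0.075],"grip":60}
    - {"rot":[0,0,0],"xyz":[0,0,0.075],"grip":60}

```text
clock: 1.78
tool_pos: [0.4675, -0.2838, 0.0548]
eef_rot: [0.994, 0.111, -0.0, 0.001]
contact_force: [0.6, -0.6, 0.6]
opening: 0.764
finger_force: 0.0
```

Run:
```python
from h import *
a=r.snapshot("scene")[:,:,::-1]
s=r.get_state();print(s["tool_pos"],s["contact_force"])
cv2.imwrite("pics/p3.png",cv2.resize(a[230:340,220:330],(500,500),interpolation=2))
```

```text
[ 0.4683525  -0.2837964   0.05548519] [-0.38739243 -0.63765305  0.05915942]
```

View pics/p3.png

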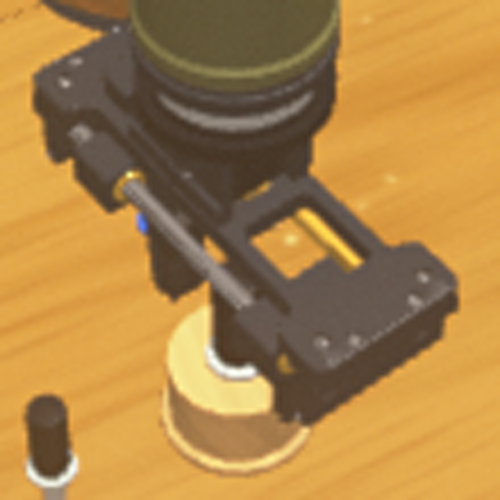

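The pin sits between the fingers, roughly centred. I'll close gently.

Emit:
carry_out:
  plan:
    - {"rot":[0,0,0],"xyz":[0,0,0],"grip":200}
    - {"rot":[0,0,0],"xyz":[0,0,0],"grip":225}
    - {"rot":[0,0,0],"xyz":[0,0,0],"grip":225}
    - {"rot":[0,0,0],"xyz":[0,0,0],"grip":225}
    - {"rot":[0,0,0],"xyz":[0,0,0],"grip":225}
    - {"rot":[0,0,0],"xyz":[0,0,0],"grip":225}
  squeeze: 12

```text
clock: 2.33
tool_pos: [0.4686, -0.2818, 0.054]
eef_rot: [0.994, 0.113, 0.0, 0.0]
contact_force: [0.6, -0.1, -1.0]
opening: 0.334
finger_force: 0.0
```

Emit:
carry_out:
  plan:
    - {"rot":[0,0,0],"xyz":[0,0,0],"grip":225}
    - {"rot":[0,0,0],"xyz":[0,0,0],"grip":225}
    - {"rot":[0,0,0],"xyz":[0,0,0],"grip":225}
    - {"rot":[0,0,0],"xyz":[0,0,0],"grip":225}
    - {"rot":[0,0,0],"xyz":[0,0,0],"grip":225}
  squeeze: 15

```text
clock: 2.75
tool_pos: [0.4683, -0.2815, 0.0537]
eef_rot: [0.994, 0.113, -0.0, -0.0]
contact_force: [-0.4, 0.6, 2.7]
opening: 0.241
finger_force: 15.0
```

Emit:
carry_out:
  plan:
    - {"rot":[0,0,0],"xyz":[0,0,-0.01],"grip":225}
    - {"rot":[0,0,0],"xyz":[0,0,-0.025],"grip":225}
    - {"rot":[0,0,0],"xyz":[0,0,-0.045],"grip":225}
    - {"rot":[0,0,0],"xyz":[0,0,-0.065],"grip":225}
    - {"rot":[0,0,0],"xyz":[0,0,-0.08],"grip":225}
    - {"rot":[0,0,0],"xyz":[0,0,-0.08],"grip":225}

```text
clock: 3.25
tool_pos: [0.4701, -0.283, 0.1369]
eef_rot: [0.994, 0.112, 0.002, 0.002]
contact_force: [-0.3, -0.3, -0.4]
opening: 0.246
finger_force: 15.0
```

Run:
```python
from h import *
a=r.snapshot("scene")[:,:,::-1]
s=r.get_state();print(s["tool_pos"],s["contact_force"],s["finger_force"])
cv2.imwrite("pics/p4.png",cv2.resize(a[210:320,220:330],(500,500),interpolation=2))
M=R.from_quat(s["eef_rot"]).as_matrix();print((M.T@(np.array([.6272,.038,s["tool_pos"][2]])-s["tool_pos"])).round(4), M.round(3))
```

```text
[ 0.46934613 -0.28261109  0.13532497] [ 0.02484139 -1.44572495 -0.96419332] 15.000271903700195
[ 2.255e-01 -2.772e-01 -1.000e-04] [[ 0.975  0.223  0.003]
 [ 0.223 -0.975 -0.002]
 [ 0.003  0.003 -1.   ]]
```

View pics/p4.png

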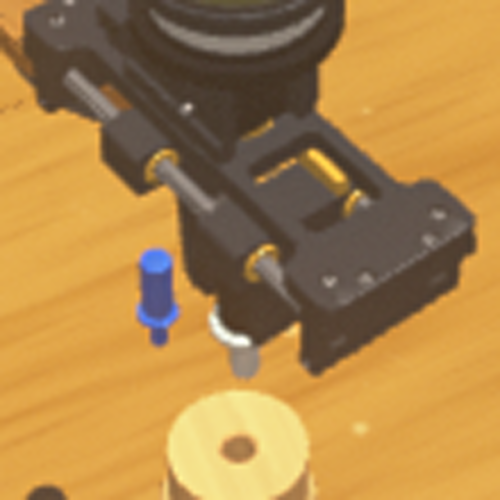

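The pin is held, its tip at crop (245,370), and the empty rest hole is at crop (238,448).

Run:
```python
from h import *
h=onz("scene",272.4,308.6,.040);print("resthole",h,"tip",onz("scene",273.9,291.2,.0915))
d=onz("scene",276.5,188.2,.040)-h;print("d",d, "target tcp if tcp at pin",d[:2]+np.array([.4684,-.2820]))
```

```text
resthole [ 0.47   -0.2817  0.04  ] tip [ 0.4733 -0.2817  0.0915]
d [0.1579 0.3196 0.    ] target tcp if tcp at pin [0.6263 0.0376]
```

Emit:
carry_out:
  plan:
    - {"rot":[0,0,0],"xyz":[0.224,-0.277,0],"grip":225}
    - {"rot":[0,0,0],"xyz":[0.224,-0.277,0],"grip":225}
    - {"rot":[0,0,0],"xyz":[0.224,-0.277,0],"grip":225}
    - {"rot":[0,0,0],"xyz":[0.224,-0.277,0],"grip":225}
    - {"rot":[0,0,0],"xyz":[0.224,-0.277,0],"grip":225}
    - {"rot":[0,0,0],"xyz":[0.224,-0.277,0],"grip":225}
    - {"rot":[0,0,0],"xyz":[0.224,-0.277,0],"grip":225}
    - {"rot":[0,0,0],"xyz":[0.224,-0.277,0],"grip":225}
  squeeze: 20

```text
clock: 3.97
tool_pos: [0.6144, 0.0196, 0.1324]
eef_rot: [0.994, 0.113, -0.001, 0.0]
contact_force: [1.2, -1.2, -1.4]
opening: 0.246
finger_force: 20.0
```

Run:
```python
from h import *
s=r.get_state();M=R.from_quat(s["eef_rot"]).as_matrix();print(s["tool_pos"],s["contact_force"],s["finger_force"],(M.T@(np.array([.626,.0377,.10])-s["tool_pos"])).round(4))
```

```text
[0.6144055  0.01963005 0.13236199] [ 1.2198632  -1.22422828 -1.3576642 ] 19.99949429067783 [ 0.0154 -0.015   0.0323]
```

Emit:
carry_out:
  plan:
    - {"rot":[0,0,0],"xyz":[0.015,-0.015,0.01],"grip":225}
    - {"rot":[0,0,0],"xyz":[0.015,-0.015,0.03],"grip":225}
    - {"rot":[0,0,0],"xyz":[0.015,-0.015,0.03],"grip":225}
    - {"rot":[0,0,0],"xyz":[0.015,-0.015,0.03],"grip":225}
    - {"rot":[0,0,0],"xyz":[0.015,-0.015,0.03],"grip":225}

```text
clock: 4.38
tool_pos: [0.6252, 0.0339, 0.1034]
eef_rot: [0.994, 0.112, -0.001, 0.001]
contact_force: [0.4, 0.3, -1.3]
opening: 0.245
finger_force: 20.0
```

Run:
```python
from h import *
a=r.snapshot("scene")[:,:,::-1]
for i in range(2):
  s=r.get_state();print(s["tool_pos"],s["contact_force"],s["finger_force"])
cv2.imwrite("pics/p5.png",cv2.resize(a[145:225,230:330],(800,600),interpolation=2))
```

```text
[0.62576479 0.03384845 0.1040642 ] [-0.65327109 -0.93699905 -0.38678927] 20.000589976552874
[0.62576479 0.03384845 0.1040642 ] [-0.65327109 -0.93699905 -0.38678927] 20.000589976552874
```

View pics/p5.png

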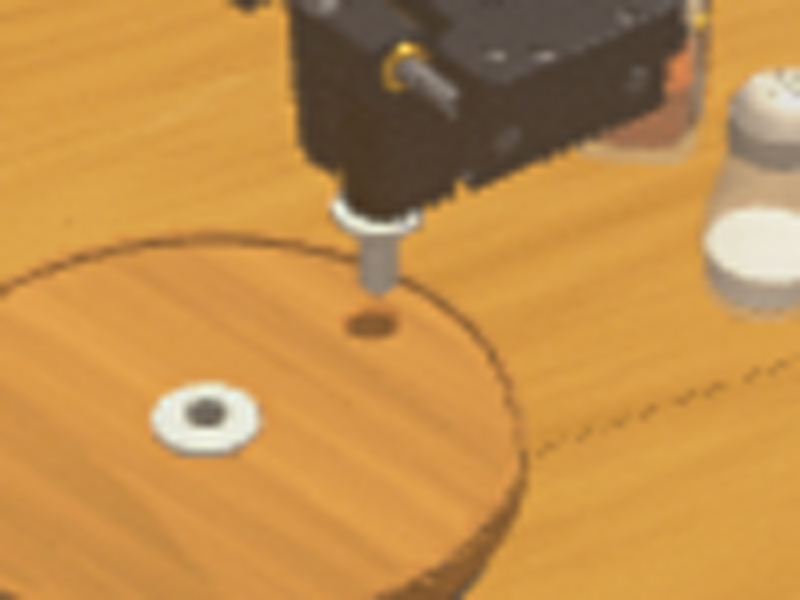

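The tip is at crop (376,290), or pixel (277.0,183.7). The platter hole is at crop (371,325), or pixel (276.4,188.3).

Run:
```python
from h import *
h=onz("scene",276.4,188.3,.040);t=onz("scene",277,183.7,.060);d=h-t
M=R.from_quat(r.get_state()["eef_rot"]).as_matrix();print(h,t,d,(M.T@d).round(4)); t=onz("scene",277,183.7,.058);print(t)
p=[r.snapshot("top") is not None and r.get_state()["tool_pos"] for _ in range(6)];print(np.array(p).round(4),np.mean(p,0))
```

```text
[0.6275 0.0377 0.04  ] [0.626  0.0311 0.06  ] [ 0.0015  0.0066 -0.02  ] [ 0.0029 -0.0061  0.02  ]
[0.6271 0.0333 0.058 ]
[[0.626  0.0341 0.1044]
 [0.6262 0.0343 0.1046]
 [0.6262 0.0346 0.1046]
 [0.6262 0.0349 0.1045]
 [0.6262 0.0351 0.1044]
 [0.6261 0.0353 0.1043]] [0.62616005 0.03473407 0.10445022]
```

Emit:
carry_out:
  plan:
    - {"rot":[0,0,0],"xyz":[0,0,0.007],"grip":225}
    - {"rot":[0,0,0],"xyz":[0,0,0.007],"grip":225}
    - {"rot":[0,0,0],"xyz":[0,0,0.007],"grip":225}
    - {"rot":[0,0,0],"xyz":[0,0,0.007],"grip":225}
    - {"rot":[0,0,0],"xyz":[0,0,0.007],"grip":225}
    - {"rot":[0,0,0],"xyz":[0,0,0.007],"grip":225}
    - {"rot":[0,0,0],"xyz":[0,0,0.007],"grip":225}
    - {"rot":[0,0,0],"xyz":[0,0,0.007],"grip":225}

```text
clock: 5.4
tool_pos: [0.626, 0.0358, 0.0968]
eef_rot: [0.994, 0.113, 0.0, 0.0]
contact_force: [-0.7, 0.0, -0.3]
opening: 0.24
finger_force: 20.0
```

Run:
```python
from h import *
a=r.snapshot("scene")[:,:,::-1]
s=r.get_state();print(s["tool_pos"],s["contact_force"],R.from_quat(s["eef_rot"]).as_matrix().round(3)[:,2])
cv2.imwrite("pics/p6.png",cv2.resize(a[160:200,255:305],(800,600),interpolation=2))
```

```text
[0.62598306 0.03577385 0.09677713] [ 0.39243281  0.08278074 -1.02122333] [ 0. -0. -1.]
```

View pics/p6.png

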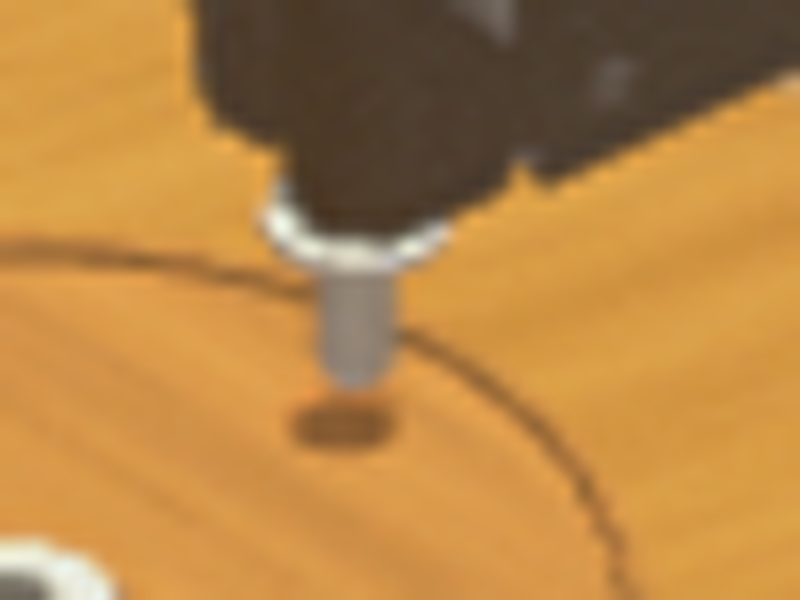

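The tip is at crop (356,378), or pixel (277.25,185.2). The hole is at crop (343,428), or pixel (276.4,188.5).

Run:
```python
from h import *
h=onz("scene",276.4,188.5,.041);t=onz("scene",277.25,185.2,.053);d=h-t
M=R.from_quat(r.get_state()["eef_rot"]).as_matrix();print(h,t,d,(M.T@d).round(4))
```

```text
[0.6267 0.0359 0.041 ] [0.6278 0.0333 0.053 ] [-0.0011  0.0026 -0.012 ] [-0.0005 -0.0028  0.012 ]
```

Emit:
carry_out:
  plan:
    - {"rot":[0,0,0],"xyz":[-0.0005,-0.0025,0.003],"grip":225}
    - {"rot":[0,0,0],"xyz":[-0.0005,-0.0025,0.006],"grip":225}
    - {"rot":[0,0,0],"xyz":[-0.0005,-0.0025,0.009],"grip":225}
    - {"rot":[0,0,0],"xyz":[-0.0005,-0.0025,0.011],"grip":225}
    - {"rot":[0,0,0],"xyz":[-0.0005,-0.0025,0.013],"grip":225}
    - {"rot":[0,0,0],"xyz":[-0.0005,-0.0025,0.014],"grip":225}

```text
clock: 5.95
tool_pos: [0.6247, 0.038, 0.0822]
eef_rot: [0.994, 0.113, -0.0, 0.0]
contact_force: [-0.5, 0.4, -0.9]
opening: 0.247
finger_force: 20.0
```

Emit:
carry_out:
  plan:
    - {"rot":[0,0,0],"xyz":[0,0,0.002],"grip":225}
    - {"rot":[0,0,0],"xyz":[0,0,0.004],"grip":225}
    - {"rot":[0,0,0],"xyz":[0,0,0.006],"grip":225}
    - {"rot":[0,0,0],"xyz":[0,0,0.007],"grip":225}
    - {"rot":[0,0,0],"xyz":[0,0,0.007],"grip":225}

```text
clock: 6.37
tool_pos: [0.6249, 0.0384, 0.0755]
eef_rot: [0.994, 0.113, -0.0, -0.0]
contact_force: [0.4, 1.6, -1.9]
opening: 0.238
finger_force: 20.0
```

Emit:
carry_out:
  plan:
    - {"rot":[0,0,0],"xyz":[0,0,0.001],"grip":225}
    - {"rot":[0,0,0],"xyz":[0,0,0.002],"grip":225}
    - {"rot":[0,0,0],"xyz":[0,0,0.003],"grip":225}
    - {"rot":[0,0,0],"xyz":[0,0,0.004],"grip":225}
    - {"rot":[0,0,0],"xyz":[0,0,0.005],"grip":225}

```text
clock: 6.78
tool_pos: [0.625, 0.0383, 0.0707]
eef_rot: [0.994, 0.113, 0.0, -0.0]
contact_force: [-0.5, 1.1, 0.2]
opening: 0.24
finger_force: 20.0
```

Emit:
carry_out:
  plan:
    - {"rot":[0,0,0],"xyz":[0,0,0.0005],"grip":225}
    - {"rot":[0,0,0],"xyz":[0,0,0.001],"grip":225}
    - {"rot":[0,0,0],"xyz":[0,0,0.0015],"grip":225}
    - {"rot":[0,0,0],"xyz":[0,0,0.002],"grip":225}
    - {"rot":[0,0,0],"xyz":[0,0,0.002],"grip":225}

```text
clock: 7.2
tool_pos: [0.6254, 0.0384, 0.0697]
eef_rot: [0.994, 0.113, 0.001, -0.0]
contact_force: [-1.0, 0.2, 6.8]
opening: 0.242
finger_force: 20.0
```

The pin rides on the base at 6.8 N. I'll turn counterclockwise on the arc, the tool turning with the platter.

Emit:
carry_out:
  plan:
    - {"rot":[0,0,-0.0175],"xyz":[-0.0002,-0.0012,0],"grip":225}
    - {"rot":[0,0,-0.0349],"xyz":[-0.0005,-0.0024,0],"grip":225}
    - {"rot":[0,0,-0.0524],"xyz":[-0.0007,-0.0036,0],"grip":225}
    - {"rot":[0,0,-0.0698],"xyz":[-0.001,-0.0048,0],"grip":225}
    - {"rot":[0,0,-0.0873],"xyz":[-0.0013,-0.006,0],"grip":225}
    - {"rot":[0,0,-0.1047],"xyz":[-0.0016,-0.0071,0],"grip":225}
    - {"rot":[0,0,-0.1222],"xyz":[-0.002,-0.0083,0],"grip":225}
    - {"rot":[0,0,-0.1396],"xyz":[-0.0023,-0.0095,0],"grip":225}

```text
clock: 7.87
tool_pos: [0.6227, 0.0435, 0.0697]
eef_rot: [0.983, 0.181, 0.002, 0.002]
contact_force: [2.2, -4.5, 4.4]
opening: 0.242
finger_force: 20.0
```

Run:
```python
from h import *
s=r.get_state();p=s["tool_pos"]-[.5602,.0111,0];print(s["tool_pos"],s["contact_force"],s["moment"],np.hypot(*p[:2]),np.degrees(np.arctan2(p[1],p[0])))
a=r.snapshot("scene")[:,:,::-1]
cv2.imwrite("pics/p7.png",cv2.resize(a[145:225,230:330],(800,600),interpolation=2))
```

```text
[0.62266636 0.04350632 0.06968874] [ 2.16251666 -4.50851663  4.42150183] [-1.17597137 -0.73581789 -0.03041388] 0.07037198215020149 27.41939667069188
```

View pics/p7.png

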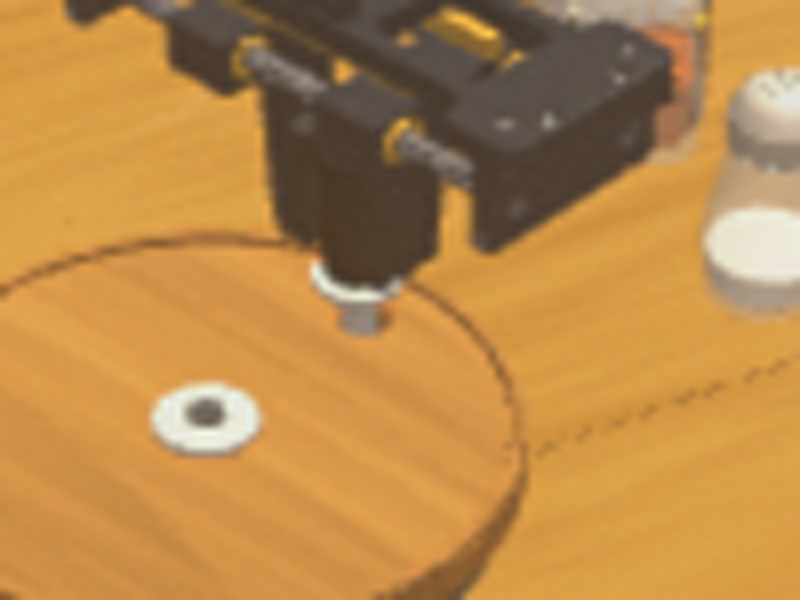

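The pin stands in the platter hole at crop (360,318), its shoulder about 15 mm up, and the hole has moved left, so the platter is turning. I'll continue.

Emit:
carry_out:
  plan:
    - {"rot":[0,0,-0.0175],"xyz":[-0.0002,-0.0012,0],"grip":225}
    - {"rot":[0,0,-0.0349],"xyz":[-0.0005,-0.0024,0],"grip":225}
    - {"rot":[0,0,-0.0524],"xyz":[-0.0007,-0.0036,0],"grip":225}
    - {"rot":[0,0,-0.0698],"xyz":[-0.001,-0.0048,0],"grip":225}
    - {"rot":[0,0,-0.0873],"xyz":[-0.0013,-0.006,0],"grip":225}
    - {"rot":[0,0,-0.1047],"xyz":[-0.0016,-0.0071,0],"grip":225}
    - {"rot":[0,0,-0.1222],"xyz":[-0.002,-0.0083,0],"grip":225}
    - {"rot":[0,0,-0.1396],"xyz":[-0.0023,-0.0095,0],"grip":225}

```text
clock: 8.58
tool_pos: [0.6175, 0.0524, 0.0697]
eef_rot: [0.968, 0.249, 0.002, 0.002]
contact_force: [3.4, -4.3, 4.9]
opening: 0.244
finger_force: 20.0
```

```bash
cat > st.py <<'E'
from h import *
s=r.get_state();p=s["tool_pos"]-[.5602,.0111,0];a=np.arctan2(p[1],p[0]);f=s["contact_force"]
print("z",s["tool_pos"][2].round(4),"r",np.hypot(*p[:2]).round(4),"ang",np.degrees(a).round(1),"Frad",(f[0]*np.cos(a)+f[1]*np.sin(a)).round(1),"Ftan",(-f[0]*np.sin(a)+f[1]*np.cos(a)).round(1),"Fz",f[2].round(1),"yaw",np.degrees(2*np.arctan2(s["eef_rot"][1],s["eef_rot"][0])).round(1),"q7",s["q"][6].round(2))
E
python3 st.py
```

```text
z 0.0697 r 0.0706 ang 35.8 Frad 0.3 Ftan -5.5 Fz 4.9 yaw 28.9 q7 -1.36
```

Emit:
carry_out:
  plan:
    - {"rot":[0,0,-0.0175],"xyz":[-0.0002,-0.0012,0],"grip":225}
    - {"rot":[0,0,-0.0349],"xyz":[-0.0005,-0.0024,0],"grip":225}
    - {"rot":[0,0,-0.0524],"xyz":[-0.0007,-0.0036,0],"grip":225}
    - {"rot":[0,0,-0.0698],"xyz":[-0.001,-0.0048,0],"grip":225}

```text
clock: 8.92
tool_pos: [0.6144, 0.0565, 0.0697]
eef_rot: [0.959, 0.283, 0.002, 0.002]
contact_force: [4.0, -3.2, 4.1]
opening: 0.238
finger_force: 20.0
```

Emit:
carry_out:
  plan:
    - {"rot":[0,0,-0.0175],"xyz":[-0.0002,-0.0012,0],"grip":225}
    - {"rot":[0,0,-0.0349],"xyz":[-0.0005,-0.0024,0],"grip":225}
    - {"rot":[0,0,-0.0524],"xyz":[-0.0007,-0.0036,0],"grip":225}
    - {"rot":[0,0,-0.0698],"xyz":[-0.001,-0.0048,0],"grip":225}

```text
clock: 9.25
tool_pos: [0.6111, 0.0604, 0.0697]
eef_rot: [0.949, 0.317, 0.002, 0.002]
contact_force: [4.0, -3.2, 3.7]
opening: 0.243
finger_force: 20.0
```

```bash
python3 st.py
```

```text
z 0.0697 r 0.0708 ang 44.1 Frad 0.6 Ftan -5.1 Fz 3.7 yaw 36.9 q7 -1.28
```

Emit:
carry_out:
  plan:
    - {"rot":[0,0,-0.0175],"xyz":[-0.0002,-0.0012,0.0003],"grip":225}
    - {"rot":[0,0,-0.0349],"xyz":[-0.0005,-0.0024,0.0003],"grip":225}
    - {"rot":[0,0,-0.0524],"xyz":[-0.0007,-0.0036,0.0003],"grip":225}
    - {"rot":[0,0,-0.0698],"xyz":[-0.001,-0.0048,0.0003],"grip":225}

```text
clock: 9.58
tool_pos: [0.6079, 0.0636, 0.0697]
eef_rot: [0.937, 0.349, 0.003, 0.002]
contact_force: [4.6, -3.3, 4.7]
opening: 0.24
finger_force: 20.1
```

Emit:
carry_out:
  plan:
    - {"rot":[0,0,-0.0175],"xyz":[-0.0002,-0.0012,0.0002],"grip":225}
    - {"rot":[0,0,-0.0349],"xyz":[-0.0005,-0.0024,0.0002],"grip":225}
    - {"rot":[0,0,-0.0524],"xyz":[-0.0007,-0.0036,0.0002],"grip":225}
    - {"rot":[0,0,-0.0698],"xyz":[-0.001,-0.0048,0.0002],"grip":225}

```text
clock: 9.92
tool_pos: [0.6045, 0.0667, 0.0696]
eef_rot: [0.924, 0.382, 0.003, 0.002]
contact_force: [4.3, -2.8, 5.0]
opening: 0.245
finger_force: 20.1
```

Emit:
carry_out:
  plan:
    - {"rot":[0,0,-0.0175],"xyz":[-0.0002,-0.0012,0.0002],"grip":225}
    - {"rot":[0,0,-0.0349],"xyz":[-0.0005,-0.0024,0.0002],"grip":225}
    - {"rot":[0,0,-0.0524],"xyz":[-0.0007,-0.0036,0.0002],"grip":225}
    - {"rot":[0,0,-0.0698],"xyz":[-0.001,-0.0048,0.0002],"grip":225}

```text
clock: 10.25
tool_pos: [0.6008, 0.0695, 0.0696]
eef_rot: [0.91, 0.414, 0.004, 0.002]
contact_force: [4.6, -3.4, 6.1]
opening: 0.245
finger_force: 20.1
```

Emit:
carry_out:
  plan:
    - {"rot":[0,0,-0.0175],"xyz":[-0.0002,-0.0012,0],"grip":225}
    - {"rot":[0,0,-0.0349],"xyz":[-0.0005,-0.0024,0],"grip":225}
    - {"rot":[0,0,-0.0524],"xyz":[-0.0007,-0.0036,0],"grip":225}
    - {"rot":[0,0,-0.0698],"xyz":[-0.001,-0.0048,0],"grip":225}

```text
clock: 10.58
tool_pos: [0.5966, 0.0724, 0.0696]
eef_rot: [0.895, 0.445, 0.004, 0.002]
contact_force: [5.3, -2.9, 5.8]
opening: 0.247
finger_force: 20.1
```

```bash
python3 st.py
```

```text
z 0.0696 r 0.0713 ang 59.3 Frad 0.3 Ftan -6.1 Fz 5.8 yaw 52.9 q7 -1.12
```

Emit:
carry_out:
  plan:
    - {"rot":[0,0,-0.0175],"xyz":[-0.0002,-0.0012,0],"grip":225}
    - {"rot":[0,0,-0.0349],"xyz":[-0.0005,-0.0024,0],"grip":225}
    - {"rot":[0,0,-0.0524],"xyz":[-0.0007,-0.0036,0],"grip":225}
    - {"rot":[0,0,-0.0698],"xyz":[-0.001,-0.0048,0],"grip":225}

```text
clock: 10.92
tool_pos: [0.5922, 0.0748, 0.0696]
eef_rot: [0.879, 0.476, 0.004, 0.002]
contact_force: [5.7, -3.6, 6.0]
opening: 0.241
finger_force: 20.1
```

Emit:
carry_out:
  plan:
    - {"rot":[0,0,-0.0175],"xyz":[-0.0002,-0.0012,0],"grip":225}
    - {"rot":[0,0,-0.0349],"xyz":[-0.0005,-0.0024,0],"grip":225}
    - {"rot":[0,0,-0.0524],"xyz":[-0.0007,-0.0036,0],"grip":225}
    - {"rot":[0,0,-0.0698],"xyz":[-0.001,-0.0048,0],"grip":225}

```text
clock: 11.25
tool_pos: [0.5877, 0.0769, 0.0696]
eef_rot: [0.862, 0.507, 0.004, 0.002]
contact_force: [5.8, -1.7, 6.4]
opening: 0.246
finger_force: 20.1
```

Emit:
carry_out:
  plan:
    - {"rot":[0,0,-0.0175],"xyz":[-0.0002,-0.0012,0],"grip":225}
    - {"rot":[0,0,-0.0349],"xyz":[-0.0005,-0.0024,0],"grip":225}
    - {"rot":[0,0,-0.0524],"xyz":[-0.0007,-0.0036,0],"grip":225}
    - {"rot":[0,0,-0.0698],"xyz":[-0.001,-0.0048,0],"grip":225}

```text
clock: 11.58
tool_pos: [0.5831, 0.0787, 0.0697]
eef_rot: [0.844, 0.537, 0.004, 0.002]
contact_force: [6.0, -1.9, 6.2]
opening: 0.242
finger_force: 20.1
```

```bash
python3 st.py
```

```text
z 0.0697 r 0.0714 ang 71.3 Frad 0.1 Ftan -6.3 Fz 6.2 yaw 64.9 q7 -1.0
```

Emit:
carry_out:
  plan:
    - {"rot":[0,0,-0.0175],"xyz":[-0.0002,-0.0012,0],"grip":225}
    - {"rot":[0,0,-0.0349],"xyz":[-0.0005,-0.0024,0],"grip":225}
    - {"rot":[0,0,-0.0524],"xyz":[-0.0007,-0.0036,0],"grip":225}
    - {"rot":[0,0,-0.0698],"xyz":[-0.001,-0.0048,0],"grip":225}

```text
clock: 11.92
tool_pos: [0.5781, 0.0802, 0.0695]
eef_rot: [0.824, 0.566, 0.004, 0.002]
contact_force: [4.4, -1.0, 5.3]
opening: 0.242
finger_force: 20.1
```

Emit:
carry_out:
  plan:
    - {"rot":[0,0,-0.0175],"xyz":[-0.0002,-0.0012,0.0002],"grip":225}
    - {"rot":[0,0,-0.0349],"xyz":[-0.0005,-0.0024,0.0002],"grip":225}
    - {"rot":[0,0,-0.0524],"xyz":[-0.0007,-0.0036,0.0002],"grip":225}
    - {"rot":[0,0,-0.0698],"xyz":[-0.001,-0.0048,0.0002],"grip":225}

```text
clock: 12.25
tool_pos: [0.5694, 0.0814, 0.0679]
eef_rot: [0.804, 0.595, 0.001, -0.0]
contact_force: [1.6, 1.7, 0.7]
opening: 0.242
finger_force: 20.0
```

The pin has dropped: Fz is gone and z is lower. I'll feed it down gently.

Emit:
carry_out:
  plan:
    - {"rot":[0,0,0],"xyz":[0,0,0.0005],"grip":225}
    - {"rot":[0,0,0],"xyz":[0,0,0.001],"grip":225}
    - {"rot":[0,0,0],"xyz":[0,0,0.0015],"grip":225}
    - {"rot":[0,0,0],"xyz":[0,0,0.002],"grip":225}

```text
clock: 12.58
tool_pos: [0.5688, 0.0811, 0.0657]
eef_rot: [0.804, 0.594, -0.0, -0.0]
contact_force: [0.3, 1.9, 3.4]
opening: 0.243
finger_force: 20.0
```

```bash
python3 st.py
```

```text
z 0.0657 r 0.0705 ang 83.0 Frad 2.0 Ftan -0.0 Fz 3.4 yaw 72.9 q7 -0.92
```

Emit:
carry_out:
  plan:
    - {"rot":[0,0,0],"xyz":[0,0,0.0005],"grip":225}
    - {"rot":[0,0,0],"xyz":[0,0,0.001],"grip":225}
    - {"rot":[0,0,0],"xyz":[0,0,0.0015],"grip":225}
    - {"rot":[0,0,0],"xyz":[0,0,0.002],"grip":225}

```text
clock: 12.92
tool_pos: [0.5694, 0.0809, 0.0638]
eef_rot: [0.804, 0.594, 0.0, 0.0]
contact_force: [2.5, 1.8, 0.5]
opening: 0.238
finger_force: 20.0
```

```bash
python3 st.py
```

```text
z 0.0638 r 0.0704 ang 82.5 Frad 2.1 Ftan -2.2 Fz 0.5 yaw 72.9 q7 -0.92
```

Emit:
carry_out:
  plan:
    - {"rot":[0,0,0],"xyz":[0,0,0.001],"grip":225}
    - {"rot":[0,0,0],"xyz":[0,0,0.002],"grip":225}
    - {"rot":[0,0,0],"xyz":[0,0,0.003],"grip":225}
    - {"rot":[0,0,0],"xyz":[0,0,0.004],"grip":225}
    - {"rot":[0,0,0],"xyz":[0,0,0.004],"grip":225}

```text
clock: 13.33
tool_pos: [0.5694, 0.0809, 0.0597]
eef_rot: [0.804, 0.594, 0.0, 0.0]
contact_force: [3.1, 3.4, 0.2]
opening: 0.238
finger_force: 20.0
```

```bash
python3 st.py
```

```text
z 0.0597 r 0.0704 ang 82.5 Frad 3.8 Ftan -2.6 Fz 0.2 yaw 72.9 q7 -0.93
```

Emit:
carry_out:
  plan:
    - {"rot":[0,0,0],"xyz":[0.0008,0.0007,0.001],"grip":225}
    - {"rot":[0,0,0],"xyz":[0.0008,0.0007,0.002],"grip":225}
    - {"rot":[0,0,0],"xyz":[0.0008,0.0007,0.003],"grip":225}
    - {"rot":[0,0,0],"xyz":[0.0008,0.0007,0.0035],"grip":225}

```text
clock: 13.67
tool_pos: [0.5697, 0.0811, 0.0561]
eef_rot: [0.804, 0.594, -0.0, -0.0]
contact_force: [1.9, 2.6, 1.5]
opening: 0.245
finger_force: 20.0
```

```bash
python3 st.py
```

```text
z 0.0561 r 0.0707 ang 82.3 Frad 2.8 Ftan -1.5 Fz 1.5 yaw 72.9 q7 -0.93
```

Emit:
carry_out:
  plan:
    - {"rot":[0,0,0],"xyz":[0.0005,0.0004,0.0005],"grip":225}
    - {"rot":[0,0,0],"xyz":[0.0005,0.0004,0.001],"grip":225}
    - {"rot":[0,0,0],"xyz":[0.0005,0.0004,0.0015],"grip":225}
    - {"rot":[0,0,0],"xyz":[0.0005,0.0004,0.0018],"grip":225}
    - {"rot":[0,0,0],"xyz":[0.0005,0.0004,0.002],"grip":225}

```text
clock: 14.08
tool_pos: [0.57, 0.0815, 0.0547]
eef_rot: [0.804, 0.594, -0.0, 0.0]
contact_force: [-0.5, 1.2, 7.4]
opening: 0.239
finger_force: 20.0
```

```bash
python3 st.py
```

```text
z 0.0547 r 0.0711 ang 82.1 Frad 1.2 Ftan 0.6 Fz 7.4 yaw 72.9 q7 -0.93
```

The shoulder is seated: z is 0.0547 m, as expected, and Fz is 7.4 N. I'll release and rise.

Emit:
carry_out:
  plan:
    - {"rot":[0,0,0],"xyz":[0,0,-0.0005],"grip":150}
    - {"rot":[0,0,0],"xyz":[0,0,-0.0005],"grip":130}
    - {"rot":[0,0,0],"xyz":[0,0,-0.0005],"grip":130}
    - {"rot":[0,0,0],"xyz":[0,0,-0.0005],"grip":130}
    - {"rot":[0,0,0],"xyz":[0,0,-0.0005],"grip":130}

```text
clock: 14.5
tool_pos: [0.5701, 0.0809, 0.0545]
eef_rot: [0.804, 0.594, -0.001, 0.0]
contact_force: [0.2, -0.5, 0.3]
opening: 0.49
finger_force: 0.0
```

Emit:
carry_out:
  plan:
    - {"rot":[0,0,0],"xyz":[0,0,-0.01],"grip":130}
    - {"rot":[0,0,0],"xyz":[0,0,-0.03],"grip":130}
    - {"rot":[0,0,0],"xyz":[0,0,-0.06],"grip":130}
    - {"rot":[0,0,0],"xyz":[0,0,-0.1],"grip":130}
    - {"rot":[0,0,0],"xyz":[-0.03,0,-0.13],"grip":130}
    - {"rot":[0,0,0],"xyz":[-0.07,0,-0.13],"grip":130}
    - {"rot":[0,0,0],"xyz":[-0.11,0,-0.13],"grip":130}
    - {"rot":[0,0,0],"xyz":[-0.14,0,-0.13],"grip":130}

```text
clock: 15.17
tool_pos: [0.5282, -0.056, 0.1861]
eef_rot: [0.805, 0.593, -0.001, 0.001]
contact_force: [0.5, -0.1, -0.4]
opening: 0.487
finger_force: 0.0
```

Run:
```python
from h import *
a=r.snapshot("scene")[:,:,::-1]
s=r.get_state();print(s["tool_pos"],s["contact_force"],s["clock"],s["opening"])
cv2.imwrite("pics/p8.png",cv2.resize(a[120:240,170:330],(800,600),interpolation=2))
```

```text
[ 0.52552571 -0.06348043  0.18529649] [-2.81190428 -5.21306924  0.11990304] 15.2167 0.4899444494335803
```

View pics/p8.png

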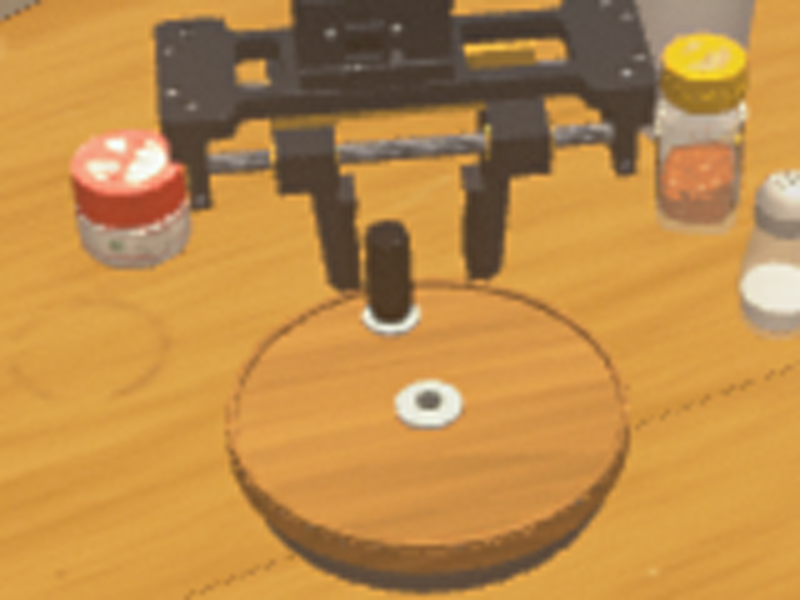

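The picture shows the pin upright with its shoulder flat on the platter at crop (390,318). The bystanders are in place and the gripper is free. I'll let the arm settle, then hand in.

Emit:
carry_out:
  plan:
    - {"rot":[0,0,0],"xyz":[0,0,0],"grip":130}
    - {"rot":[0,0,0],"xyz":[0,0,0],"grip":130}
    - {"rot":[0,0,0],"xyz":[0,0,0],"grip":130}
    - {"rot":[0,0,0],"xyz":[0,0,0],"grip":130}
    - {"rot":[0,0,0],"xyz":[0,0,0],"grip":130}

```text
clock: 15.63
tool_pos: [0.5298, -0.0507, 0.1849]
eef_rot: [0.803, 0.595, 0.0, -0.0]
contact_force: [-0.6, 0.3, 0.3]
opening: 0.488
finger_force: 0.0
```

```bash
python3 -c "
from plant import r
print(r.get_state()['contact_force'],r.get_state()['tool_pos']);print(r.finish_job())"
```

```text
[-0.64383877  0.25023758  0.30024634] [ 0.52978046 -0.05067542  0.18490722]
the job is handed in; nothing more can be done
None
```

The lock pin is fully home through the platter and base, released, with the arm clear and the bystanders in place; I handed the job in at about 15.6 s, and no verdict was returned.

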